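# Time the winder pulley and lock it with its pin

### The job

Turn the watch-winder's pulley by rubbing its rubber rim round until the white engraved mark faces the red pointer, and let go of it. Then take the timing pin from the bench block and put it through the pulley's hole into the bore of the base until its collar is fully home on the pulley, and leave it there. The spindle is delicate: never bear on the pulley with more than about 12 N, with the gripper or through the pin, and leave the dish, jar and blower where they are.

Things in the scene. Friction and masses are not known exactly. Their poses are not given: they have to be found in the camera images.
- drive: Grey winder base, 150 x 150 mm and 30 mm high, fixed to the desk; origin at the centre of its underside, z up. The pulley's vertical axis passes through this origin. A red pointer stands on it beyond the pulley's rim on the +x side (57 to 73 mm from the axis, top at 42.5 mm height, below the rim face).
- pulley: Flat horizontal pulley, 110 mm across and 12 mm thick, aluminium web with a black rubber rim. It turns about its vertical axis (endlessly, either way; about 0.24 N m of bearing friction holds it where it is left) and sinks on a sprung spindle (about 12 N per mm, up to 5 mm, springs back). This point lies on the axis in its hub, 40 mm above the desk; x points to the mark, z up.
- hole (a point): Pulley's round 12 mm pin hole (2 mm chamfer), right through, 25 mm from the axis on the pulley's -y side. The disc sits on its hub at a height that differs from time to time: its top is 45 to 59 mm above the desk. That is not measured: this point is always given at 52 mm. Feel for it.
- mark (a point): The white engraved line (4 mm wide, radial) on the rubber rim face, 48 mm from the axis; it turns with the pulley; given at 52.8 mm height whatever the disc's. The rim is a flat ring, 42 to 55 mm from the axis, 0.8 mm above the web, with nothing to pinch: press on it with shut fingers and carry it round along the circle. It may slip below about 9 N, and lags a little anyway.
- pointer (a point): Fixed point 48 mm from the axis, 52.8 mm above the desk, just inside the tip of the red pointer: seen from above, the mark must come to lie here.
- bore (a point): Centre of the mouth of the base's 12 mm bore (2 mm chamfer, 30 mm deep), at the base's top, 30 mm above the desk, 25 mm from the axis on the base's -y side. The pulley's hole lies over it, and the pin can only go in, when the mark faces the pointer.
- block: Aluminium bench block, 70 x 70 mm, 50 mm high, fixed; origin at the centre of its underside; its 12 mm centre hole holds the pin.
- pin: Loose timing pin, 70 g, upright in the block: steel shank 10 mm thick and 43 mm long with a tapered tip (5 mm long, 5.6 mm wide at the end), then a collar 19 mm wide (43 to 47 mm), then a round brass handle 14 mm thick (47 to 83 mm from the tip). Origin at the tip's end, z along the pin to the handle. Home in the pulley, its collar rests on the pulley and its origin is 2 to 16 mm above the desk.
- dish: Loose black ceramic dish, 96 mm wide, 24 mm high; origin under its centre. A bystander.
- jar: Loose lidded glass jar, 60 mm wide, 85 mm high; origin under its centre. A bystander.
- blower: Loose blue dust blower, standing, 54 mm wide, 90 mm high; origin under its centre. A bystander.

How it is judged:
On the way, in this order (a step that is already met when the one before it is completed fails the run):
1. the mark has been brought to the pointer (within 3 mm) and the pulley let go, the pin still standing in the block (horizontal distance between mark and pointer below 0.003 m and contact force between each of the arm, the fingers and pulley below 0.1 N and horizontal distance between pin and block below 0.01 m), for 0.2 s.
2. the pin is through the pulley in the bore, resting on the pulley (horizontal distance between pin and bore below 0.004 m and z of pin in the frame of drive below 0.0175 m and contact force between pin and pulley above 0.1 N), for 0.2 s.
At the end, for the whole second after the job is handed in: Seen from above the mark lies within 3 mm of the pointer point; the pin stands upright (within 7 degrees), released and at rest in the bore (tip within 4 mm of the bore's centre line), fully home: resting on the pulley, tip below 17.5 mm over the desk (all of step 2 and horizontal distance between mark and pointer below 0.003 m and angle between pin's own z axis and vertical below 0.12 rad and linear speed of pin below 0.02 m/s); the robot touches nothing.
It fails at once if the gripper bears on the pulley with more than 16 N (contact force between any of the fingers, the arm and pulley above 16 N).
It fails at once if the pin is forced on the pulley with more than 16 N (contact force between pin and pulley above 16 N).
It fails at once if the dish, jar or blower is moved more than 20 mm (distance of any of dish, jar, blower from where it was at the start of the episode above 0.02 m).
It also fails if it takes over 72 s, if anything falls off the work surface, if the arm or the gripper's body presses on something with over 40 N, if the wrist force passes 120 N, or if a joint passes its speed limit or range.

### The arm

A 6-joint arm with a two-finger parallel gripper is mounted at the origin on the work surface. World frame = base frame: x ahead of the robot, y to its left, z up, the work surface at z = 0. Lengths are in m, angles in rad, forces in N, time in s.
With the tool pointing down it reaches from about 0.35 to 0.925 m from the base axis. Payload 6.4 kg.
Tool frame: the origin (TCP) lies on the centre line of the jaws, within the pads' length; the fingertips stand 14 mm ahead of it and the grasp point (between the pads) lies 5 mm behind it; z points along the fingers, y is the direction in which the jaws open and shut (so a half turn about z gives the same grasp; the last joint's range is limited). The gripper opens to 94 mm and grips with 3 to 60 N. Pads are 16 mm wide; open, the fingers measure 119 mm over their backs; the gripper's body (75 mm by 177 mm) begins 78 mm behind the grasp point.
Start: joints at [0.934, 0.245, 1.558, -0, 1.339, -0.174], TCP at [0.29, 0.582, 0.219] pointing down, gripper open.
Joint ranges: [-3.13, 3.13], [-1.02, 2.26], [0.13, 2.54], [-0.95, 4.09], [0.21, 2.88], [-2.74, 2.74]. Speed limits (rad/s): [2.57, 2.57, 3.14, 3.14, 3.14, 3.14].

### API

Orientations are given as a rotation vector (axis times angle).
In Python, from workcell import r, ik, vision, job gives the robot as it stands. Calls block until the motion is done:
- r.goto(position, orientation): joint-space move of the TCP to a pose.
- r.move_linear(position, frame=None, velocity=0.15, threshold=None): straight line of the TCP; frame=None keeps the orientation; velocity is the mean speed in m/s. With threshold (N) it stops when the force on the tool has changed by that much, and returns True; else False.
- r.movej(angles): joint-space move.
- r.move_gripper(opening, grip_force=None): opening from 0.0 (shut) to 1.0 (fully open); grip_force is the grip in N (None keeps the last); returns when the fingers have stopped.
- r.pause(seconds).
- ik(position, orientation): joint angles nearest the present ones, or None.
- r.get_state(): the state.
- vision.capture(name): name is "scene" or "top" or "wrist"; returns the picture (400x640x3 uint8, red, green, blue); there is no depth.
- vision.camera_model(name): a dict with "vfov" (degrees; the focal length in pixels is half the picture's height over the tangent of half this angle, whatever the lens; pixels are square), "cx", "cy" (the principal point, pixels), "k1" (the pictures are not rectified: a ray, as slopes to the right and down, at radius r is drawn at 1 + k1 r^2 times it, then the intrinsics apply), "extrinsics" (4x4, takes a point from world to camera coordinates). Camera axes: x right, y up, looking along -z (the intrinsics and any distortion apply to the point x, -y, -z); pixel columns grow to the right and rows downward; lengths in m; the calibration is good to about 2 mm. A picture is of the moment at which its call begins: read the wrist's pose just before it. camera_model takes no time and is no camera call; for the wrist camera it gives the pose at the moment of the call.
A pose or a line that the arm cannot do raises r.IKError and nothing moves.
- job.finish_job(): hands the job in, once; it reports no verdict.
The state is a dict: "t": time; "joint_pos": joint angles; "qd": joint speeds; "joint_efforts": joint torques, N m; "ee_pos": TCP position; "eef_rot": TCP orientation; "force": force on the tool from outside, world axes, zero at the start; "wrist_torque": the same for the moment, N m; "opening": opening from 0.0 (shut) to 1.0 (fully open).
Only numpy, scipy, OpenCV 4.12 (cv2) and the standard library are available. Lean on these libraries where they do the work, as an engineer would, in place of code of your own. Each camera call takes 0.05 s, during which the arm holds its last target.

## Working session

There is one attempt and no reset: what is moved stays moved. The work goes in short steps, each a Python script; the robot and the scene stay as the last script left them, time stands still between calls to the robot, and variables do not carry over. Pictures are saved under pics/ and viewed, and the job is handed in when it is done.

```bash
ls; mkdir -p pics; python3 - <<'E'
from workcell import r,vision
import cv2
s=r.get_state();print(s)
for n in ("top","scene","wrist"):
    m=vision.camera_model(n);print(n,m)
    cv2.imwrite(f"pics/{n}0.png",vision.capture(n)[:,:,::-1])
E
```

```text
pics
{'t': 0.0, 'joint_pos': array([ 9.33868290e-01,  2.45766075e-01,  1.55899848e+00, -2.56036678e-05,
        1.33866761e+00, -1.74097537e-01]), 'qd': array([-0.00140474, -0.00223809, -0.000865  , -0.00021048, -0.00133483,
       -0.00057334]), 'joint_efforts': array([ 1.28044976e-03, -4.15826404e+01, -3.14597976e+01,  6.85529737e-02,
        3.31908138e-02, -1.52550269e-04]), 'ee_pos': array([0.2898731 , 0.5811559 , 0.21838438]), 'eef_rot': array([-7.20370365e-01, -3.05716349e+00,  2.66999472e-03]), 'force': array([-0.23557884, -0.58206553,  0.21577061]), 'wrist_torque': array([ 0.00022339,  0.01683189, -0.05712425]), 'opening': 1.0013197985347253}
top {'vfov': 55.144747483189676, 'cx': 314.94652423329677, 'cy': 203.2418975490945, 'k1': -0.02528936259058347, 'extrinsics': array([[-0.00521219, -0.99991336,  0.01208743, -0.01359833],
       [ 0.99565684, -0.00406565,  0.09301036, -0.62825453],
       [-0.09295316,  0.01251972,  0.99559177, -0.97286636],
       [ 0.        ,  0.        ,  0.        ,  1.        ]])}
scene {'vfov': 53.22857920571738, 'cx': 310.45332723729814, 'cy': 199.96468358651086, 'k1': -0.02300088429735698, 'extrinsics': array([[-0.61588398,  0.7878226 , -0.00474158,  0.38800286],
       [-0.53374276, -0.41281393,  0.7380402 ,  0.29296712],
       [ 0.57948735,  0.45707792,  0.67474009, -1.30313518],
       [ 0.        ,  0.        ,  0.        ,  1.        ]])}
wrist {'vfov': 60.2687405326187, 'cx': 316.13838087024556, 'cy': 204.21311488768822, 'k1': 0.016090082142144697, 'extrinsics': array([[ 0.44626901,  0.89489573, -0.00236784, -0.6482313 ],
       [-0.87019527,  0.43333088, -0.23448784,  0.02422005],
       [-0.2088161 ,  0.10670514,  0.97211617, -0.39255597],
       [ 0.        ,  0.        ,  0.        ,  1.        ]])}
```

View pics/top0.png

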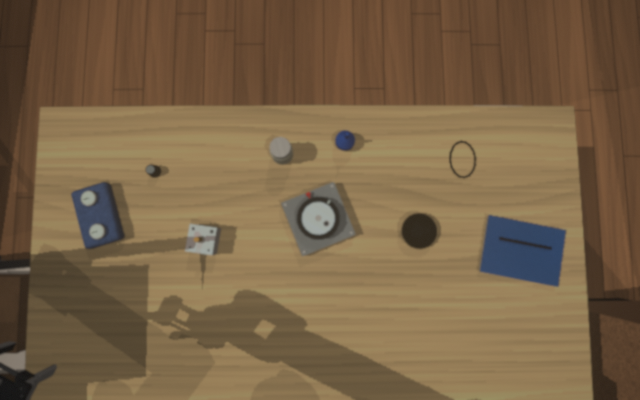

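View pics/scene0.png

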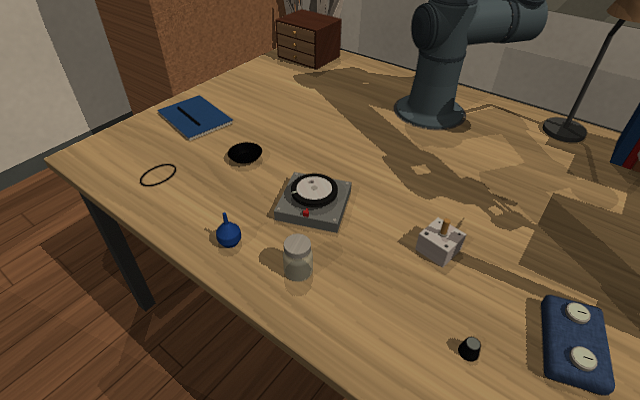

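View pics/wrist0.png

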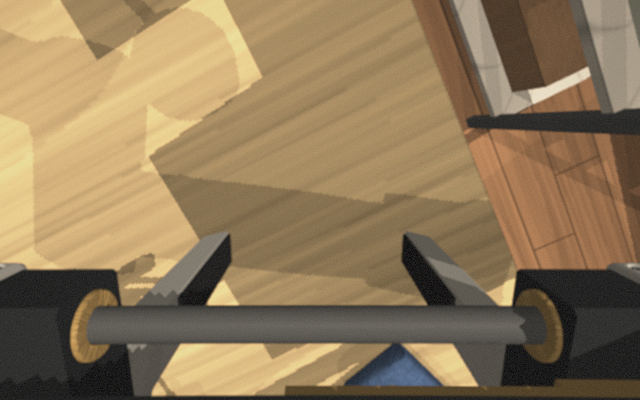

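```bash
cat > h.py <<'E'
from workcell import r,ik,vision,job
import numpy as np, cv2
from scipy.spatial.transform import Rotation as R
def K(m):
    f=200/np.tan(np.radians(m["vfov"])/2)
    return np.array([[f,0,m["cx"]],[0,f,m["cy"]],[0,0,1]]),np.array([m["k1"],0,0,0,0.])
def proj(m,P):
    P=np.atleast_2d(P).astype(float);E=m["extrinsics"]
    c=P@E[:3,:3].T+E[:3,3]; c=c*[1,-1,-1]
    k,d=K(m)
    return cv2.projectPoints(c.reshape(-1,1,3),np.zeros(3),np.zeros(3),k,d)[0].reshape(-1,2)
def back(m,uv,z):
    uv=np.atleast_2d(uv).astype(float);k,d=K(m);E=m["extrinsics"]
    n=cv2.undistortPoints(uv.reshape(-1,1,2),k,d).reshape(-1,2)
    dr=np.c_[n[:,0],-n[:,1],-np.ones(len(n))]@E[:3,:3]
    o=-E[:3,:3].T@E[:3,3]
    return o+dr*((z-o[2])/dr[:,2])[:,None]
def save(n,im): cv2.imwrite(f"pics/{n}.png",im[:,:,::-1])
E
python3 - <<'E'
from h import *
im=cv2.imread("pics/top0.png")
cv2.imwrite("pics/topc.png",cv2.resize(im[170:270,170:370],None,fx=4,fy=4,interpolation=cv2.INTER_CUBIC))
m=vision.camera_model("top")
for n,uv,z in [("pulley",(318,217),.052),("mark",(330,202),.0528),("pointer",(309,194),.042),("pin",(202,239),.13),("block",(202,239),.05),("dish",(419,231),.01),("jar",(280,149),.08),("blower",(345,140),.05),("basecorner",[(281,202),(337,183),(355,235),(304,255)],.03)]: print(n,back(m,uv,z).round(4).tolist())
w=vision.camera_model("wrist");s=r.get_state()
Rt=R.from_rotvec(s["eef_rot"]).as_matrix()
E=w["extrinsics"];o=-E[:3,:3].T@E[:3,3]
print("cam in tool",Rt.T@(o-s["ee_pos"]), (E[:3,:3]@Rt).round(3).tolist())
print(proj(w,s["ee_pos"]+Rt[:,2]*.014), Rt.round(3))
E
```

```text
pulley [[0.5908, -0.0238, 0.052]]
mark [[0.629, -0.0547, 0.0528]]
pointer [[0.6511, -0.0011, 0.042]]
pin [[0.5362, 0.2483, 0.13]]
block [[0.5363, 0.2708, 0.05]]
dish [[0.5546, -0.2935, 0.01]]
jar [[0.7609, 0.0713, 0.08]]
blower [[0.7916, -0.0955, 0.05]]
basecorner [[0.6317, 0.0722, 0.03], [0.6814, -0.0748, 0.03], [0.5448, -0.1202, 0.03], [0.494, 0.0125, 0.03]]
cam in tool [ 0.06860833 -0.00064257 -0.16725797] [[0.0, 1.0, 0.001], [0.972, -0.0, 0.235], [0.235, 0.001, -0.972]]
[[317.48497065 247.4728854 ]] [[-0.895  0.446 -0.001]
 [ 0.446  0.895 -0.001]
 [ 0.    -0.001 -1.   ]]
```

View pics/topc.png

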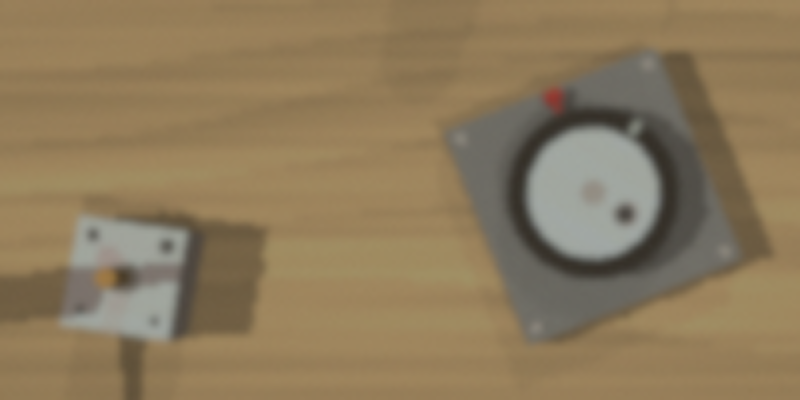

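```bash
python3 - <<'E'
from h import *
dn=[0,np.pi,0]
import pickle
for n,p in (("pinw",[.576,.268,.22]),("pulw",[.63,-.024,.2])):
    r.goto(p,dn); r.pause(.15)
    s=r.get_state();m=vision.camera_model("wrist");im=vision.capture("wrist");save(n,im);pickle.dump((m,s),open(n+".pkl","wb"))
    print(n,s["t"],s["ee_pos"],s["eef_rot"],s["joint_pos"].round(3),s["force"])
E
```

```text
pinw 1.8667 [0.57558059 0.26888073 0.22000866] [ 2.08591561e-03 -3.14158279e+00 -1.12359429e-04] [ 0.259  0.211  1.597  0.     1.334 -1.313] [0.15268151 0.47821523 0.61311451]
pulw 3.2083 [ 0.63006796 -0.02254323  0.20015134] [-3.23545396e-03  3.14136972e+00  1.65655351e-04] [-0.215  0.217  1.627  0.     1.297 -1.788] [ 0.86947413  0.06394856 -0.22480102]
```

View pics/pinw.png

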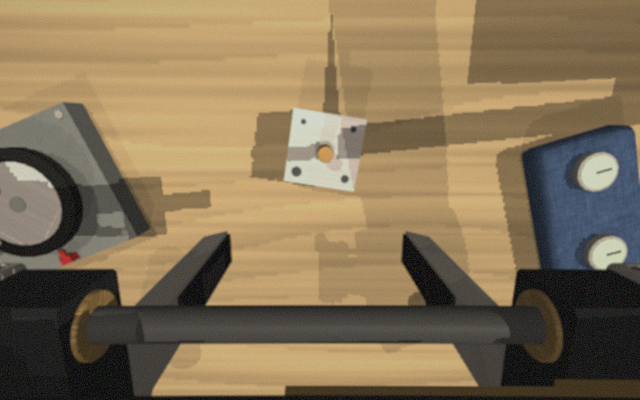

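View pics/pulw.png

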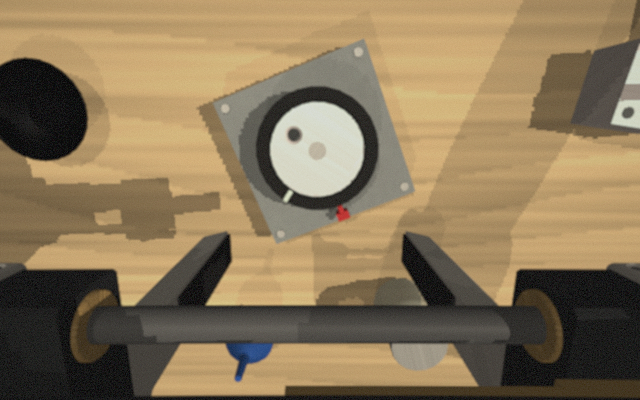

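```bash
python3 - <<'E'
import cv2
im=cv2.imread("pics/pulw.png")
cv2.imwrite("pics/pulwc.png",cv2.resize(im[30:250,195:425],None,fx=2.7,fy=2.7,interpolation=cv2.INTER_CUBIC))
im=cv2.imread("pics/pinw.png")
cv2.imwrite("pics/pinwc.png",cv2.resize(im[90:210,240:390],None,fx=4,fy=4,interpolation=cv2.INTER_CUBIC))
E
```

```text
(no output)
```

View pics/pulwc.png

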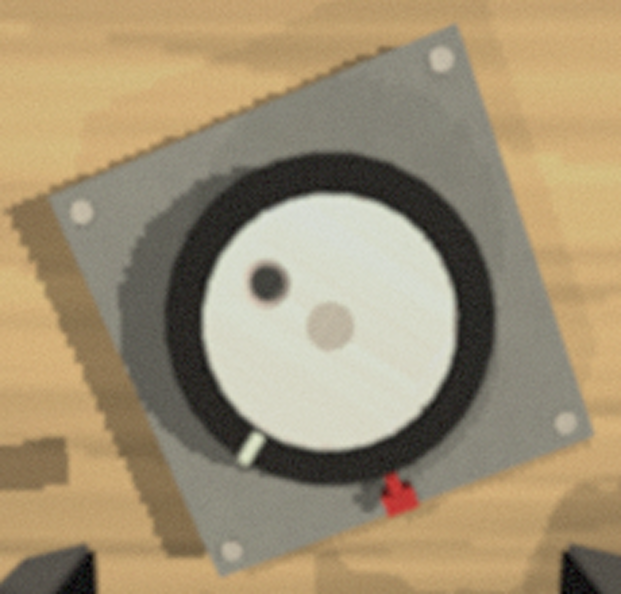

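View pics/pinwc.png

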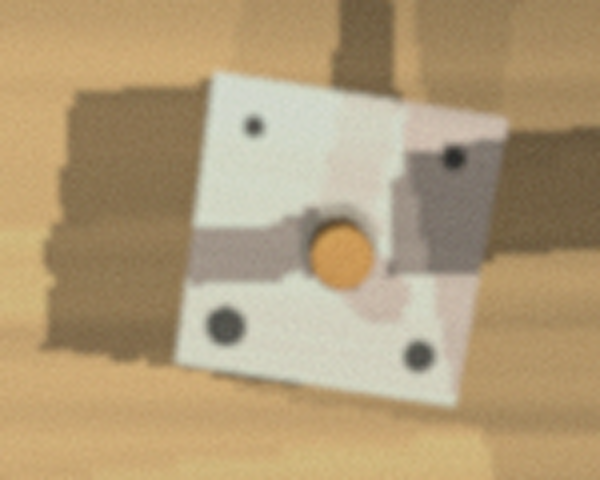

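```bash
cat > fit.py <<'E'
from h import *
import pickle,sys
from scipy.optimize import least_squares
m,s=pickle.load(open("pulw.pkl","rb"))
im=cv2.imread("pics/pulw.png")
g=cv2.GaussianBlur(im,(0,0),.7).astype(float).mean(2)
c=lambda x,y:((x+.5)/2.7-.5+195,(y+.5)/2.7-.5+30)
cor=np.array([c(*p) for p in [(50,198),(457,26),(593,435),(222,575)]])
W=back(m,cor,.03)[:,:2];print("corners",W.round(4).tolist());print("sides",[np.linalg.norm(W[i]-W[i-1]).round(4) for i in range(4)],"ctr",W.mean(0))
d=W-W.mean(0)
# sub-pixel radial edges: inner white/black
ctr=np.array(c(330,322))
out=[];inn=[]
for a in np.radians(np.arange(0,360,4)):
    u=np.array([np.cos(a),np.sin(a)])
    t=np.arange(38,70,.2);P=ctr+t[:,None]*u
    v=cv2.remap(g.astype(np.float32),P[:,0].astype(np.float32).reshape(1,-1),P[:,1].astype(np.float32).reshape(1,-1),cv2.INTER_LINEAR)[0]
    dv=np.gradient(v)
    k=np.argmin(np.where(t<54,dv,0)); inn.append(P[k])
    k=np.argmax(np.where(t>56,dv,0)); 
    if dv[k]>1.0: out.append(P[k])
inn=np.array(inn);out=np.array(out)
def res(p):
    q=back(m,out,p[2]);i=back(m,inn,p[2]-.0004)
    return np.r_[np.hypot(*(q[:,:2]-p[:2]).T)-.055,np.hypot(*(i[:,:2]-p[:2]).T)-.042]
f=least_squares(res,[.59,-.024,.053],loss="soft_l1",f_scale=5e-4)
print("rim fit c,ztop",f.x,len(out),np.abs(f.fun).mean())
z=f.x[2]
for n,p,zz in [("mark",(252,449),z),("pointer red",(400,490),.042),("hole",(268,283),z-.0008),("hub",(330,326),z)]:
    q=back(m,[c(*p)],zz)[0];v=q[:2]-f.x[:2];print(n,q.round(4),"r",np.hypot(*v).round(4),"ang",np.degrees(np.arctan2(v[1],v[0])).round(1))
for i in range(4):
    e=W[(i+1)%4]-W[i];print("edge",np.degrees(np.arctan2(e[1],e[0])).round(1))
m2,_=pickle.load(open("pinw.pkl","rb"))
c2=lambda x,y:((x+.5)/4-.5+240,(y+.5)/4-.5+90)
B=back(m2,[c2(*p) for p in [(213,72),(508,119),(456,405),(176,363)]],.05)[:,:2]
print("block",B.round(4).tolist(),B.mean(0),[np.linalg.norm(B[i]-B[i-1]).round(4) for i in range(4)])
print("pintop",back(m2,[c2(342,255)],.09))
mt=vision.camera_model("top")
print("top: block",[back(mt,[(170+x/4,170+y/4)],.05)[0].round(4).tolist() for x,y in [(78,215),(190,230),(176,341),(60,323)]])
E
python3 fit.py
```

```text
corners [[0.5453, -0.1197], [0.49, 0.0198], [0.6287, 0.0749], [0.6837, -0.0634]]
sides [np.float64(0.1495), np.float64(0.15), np.float64(0.1493), np.float64(0.1489)] ctr [ 0.58691718 -0.02208783]
rim fit c,ztop [ 0.58684723 -0.02251543  0.05569412] 90 0.0004193297809403003
mark [ 0.6287 -0.0489  0.0557] r 0.0495 ang -32.2
pointer red [0.6467 0.0032 0.042 ] r 0.0652 ang 23.2
hole [ 0.573  -0.0428  0.0549] r 0.0245 ang -124.4
hub [ 0.5869 -0.0223  0.0557] r 0.0002 ang 77.2
edge 111.6
edge 21.7
edge -68.3
edge -157.9
block [[0.4946, 0.2465], [0.5052, 0.3163], [0.5744, 0.3059], [0.5639, 0.2363]] [0.53450178 0.27626686] [np.float64(0.0701), np.float64(0.0707), np.float64(0.07), np.float64(0.0704)]
pintop [[0.53365422 0.27618152 0.09      ]]
top: block [[0.5751, 0.3035, 0.05], [0.5653, 0.232, 0.05], [0.4952, 0.2396, 0.05], [0.5068, 0.3133, 0.05]]
```

```bash
cat >> h.py <<'E'
C=np.array([.5869,-.0223])
def ori(yaw): # tool z down, tool x at yaw (deg)
    a=np.radians(yaw);x=np.array([np.cos(a),np.sin(a),0]);z=np.array([0,0,-1.]);return R.from_matrix(np.c_[x,np.cross(z,x),z]).as_rotvec()
def rim(phi,z,rad=.0485):
    a=np.radians(phi);return [C[0]+rad*np.cos(a),C[1]+rad*np.sin(a),z]
def F(n=3):
    v=[]
    for _ in range(n): v.append(r.get_state()["force"]); r.pause(.02)
    return np.mean(v,0)
E
python3 - <<'E'
from h import *
r.move_gripper(0.0,10)
r.goto(rim(-97,.10),ori(83))
r.move_linear(rim(-97,.077),velocity=.06)
r.pause(.2);f0=F();print("f0",f0,r.get_state()["ee_pos"],r.get_state()["opening"])
np.save("f0.npy",f0)
hit=r.move_linear(rim(-97,.062),velocity=.008,threshold=6)
s=r.get_state();print(hit,s["ee_pos"],s["force"]-f0,s["t"]);r.pause(.1)
s=r.get_state();print(s["ee_pos"],F()-f0,s["joint_pos"].round(2))
E
```

```text
f0 [ 0.27118647  0.1149955  -0.45986192] [ 0.58125267 -0.0705277   0.07738098] 0.007842462152390785
True [ 0.58118009 -0.07072201  0.06924489] [-2.43275199  0.93202478  5.92237067] 7.9833
[ 0.58115225 -0.07070786  0.0693178 ] [-1.74019253  0.59913496  6.24682557] [-0.31  0.28  1.82 -0.    1.05 -0.19]
```

```bash
python3 - <<'E'
from h import *
f0=np.load("f0.npy")
z=.0690
for i in range(8):
    r.move_linear(rim(-97,z),velocity=.008)
    r.pause(.1);f=F()-f0;s=r.get_state();print(round(z,5),s["ee_pos"][2].round(5),f.round(2),round(s["t"],2))
    if f[2]>9.8: break
    z-=min(.0004,max(.0001,(10.4-f[2])/12000))
np.save("z.npy",z)
E
```

```text
0.069 0.06935 [-1.94 -0.66  5.12] 8.53
0.0686 0.06912 [-2.77 -0.9   6.72] 8.93
0.06829 0.06898 [-3.21 -0.43  7.78] 9.33
0.06807 0.06883 [-3.3  -0.89  7.91] 9.73
0.06787 0.0687 [-3.26 -1.33  8.48] 10.13
0.06771 0.06863 [-3.46 -1.03  8.97] 10.53
0.06759 0.06859 [-3.68 -1.19  9.45] 10.93
0.06749 0.06855 [-4.08 -0.83  9.34] 11.33
```

```bash
python3 - <<'E'
from h import *
f0=np.load("f0.npy");z=float(np.load("z.npy"))-.00005
phi=-97
while phi<-97+24-.1:
    phi+=4
    r.move_linear(rim(phi,z),ori(phi+180),velocity=.012)
    f=F(3)-f0;s=r.get_state()
    a=np.degrees(np.arctan2(*(s["ee_pos"][:2]-C)[::-1]))
    print(phi,a.round(1),round(z,5),s["ee_pos"][2].round(5),f.round(2),round(s["t"],2))
    z-=np.clip((10.2-f[2])/20000,-.0002,.0001)
    if np.linalg.norm(f)>14: break
np.save("z.npy",z);np.save("phi.npy",phi)
save("rub1",vision.capture("wrist"))
E
```

```text
-93 -93.0 0.06734 0.06828 [-4.62 -0.61 10.79] 11.82
-89 -89.0 0.06737 0.06832 [-4.88 -0.51 10.23] 12.3
-85 -85.0 0.06737 0.06831 [-4.8  -0.4   9.54] 12.78
-81 -81.0 0.06734 0.06832 [-5.04 -1.   10.42] 13.27
-77 -77.1 0.06735 0.06831 [-4.58 -0.98 10.37] 13.75
-73 -73.1 0.06736 0.06833 [-4.7  -1.1   9.79] 14.23
```

View pics/rub1.png

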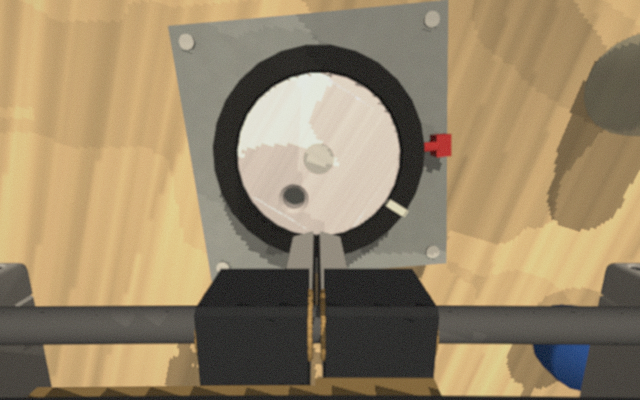

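```bash
cat >> h.py <<'E'
def markang(m,uv,z=.0548):
    q=back(m,uv,z)[0];v=q[:2]-C;return q.round(4),np.hypot(*v).round(4),np.degrees(np.arctan2(v[1],v[0])).round(1)
E
python3 - <<'E'
from h import *
m=vision.camera_model("wrist")
print(markang(m,(398,208)),"hub",markang(m,(318,158)),"hole",markang(m,(293,195)),"ptr",markang(m,(443,145),.042))
E
```

```text
(array([ 0.6359, -0.0354,  0.0548]), np.float64(0.0508), np.float64(-15.0)) hub (array([ 0.5866, -0.0224,  0.0548]), np.float64(0.0003), np.float64(-168.5)) hole (array([ 0.5796, -0.0452,  0.0548]), np.float64(0.024), np.float64(-107.6)) ptr (array([0.6511, 0.0034, 0.042 ]), np.float64(0.0692), np.float64(21.8))
```

```bash
python3 - <<'E'
from h import *
f0=np.load("f0.npy");z=float(np.load("z.npy"))
phi=float(np.load("phi.npy"));end=phi+32
while phi<end-.1:
    phi+=4
    r.move_linear(rim(phi,z),ori(phi+180),velocity=.015)
    f=F(2)-f0;s=r.get_state()
    a=np.degrees(np.arctan2(*(s["ee_pos"][:2]-C)[::-1]))
    print(phi,a.round(1),round(z,5),f.round(2),round(s["t"],2))
    z-=np.clip((10.4-f[2])/20000,-.0002,.0001)
    if np.linalg.norm(f)>14: break
np.save("z.npy",z);np.save("phi.npy",phi)
m=vision.camera_model("wrist");im=vision.capture("wrist")
save("rub2",cv2.resize(im[40:260,200:470],None,fx=2.5,fy=2.5,interpolation=cv2.INTER_CUBIC))
import pickle;pickle.dump(m,open("rub2.pkl","wb"))
E
```

```text
-69.0 -69.1 0.06734 [-5.01 -1.07  9.75] 14.69
-65.0 -65.1 0.0673 [-4.34 -1.69  9.73] 15.1
-61.0 -61.2 0.06727 [-4.37 -1.02  9.43] 15.51
-57.0 -57.2 0.06722 [-3.54 -1.6   9.52] 15.92
-53.0 -53.2 0.06718 [-5.2  -2.42 10.  ] 16.32
-49.0 -49.3 0.06716 [-4.32 -2.53  9.98] 16.73
-45.0 -45.4 0.06714 [-3.89 -1.66  9.78] 17.14
-41.0 -41.4 0.06711 [-3.99 -3.19  9.58] 17.55
```

View pics/rub2.png

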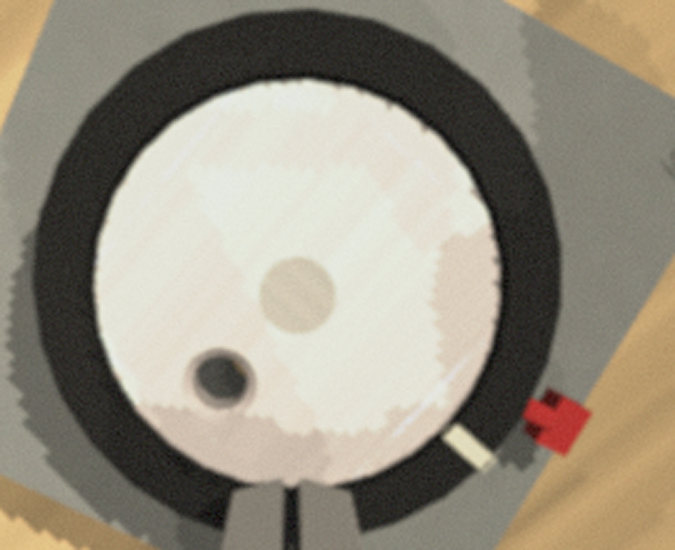

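```bash
python3 - <<'E'
from h import *
import pickle
m=pickle.load(open("rub2.pkl","rb"))
c=lambda x,y:((x+.5)/2.5-.5+200,(y+.5)/2.5-.5+40)
for p,z in (((469,447),.0548),((220,379),.0545),((297,295),.055),((562,422),.042)): print(markang(m,c(*p),z))
E
```

```text
(array([ 0.6364, -0.0157,  0.0548]), np.float64(0.05), np.float64(7.6))
(array([ 0.5896, -0.0467,  0.0545]), np.float64(0.0245), np.float64(-83.6))
(array([ 0.5868, -0.0224,  0.055 ]), np.float64(0.0001), np.float64(-115.4))
(array([0.6503, 0.0039, 0.042 ]), np.float64(0.0686), np.float64(22.4))
```

```bash
cat > rub.py <<'E'
from h import *
import sys,pickle
f0=np.load("f0.npy");z=float(np.load("z.npy"))
phi=float(np.load("phi.npy"));end=phi+float(sys.argv[1])
while phi<end-.05:
    phi+=min(4,end-phi)
    r.move_linear(rim(phi,z),ori(phi+180),velocity=.012)
    f=F(2)-f0;s=r.get_state()
    print(phi,round(z,5),f.round(2),round(s["t"],2))
    z-=np.clip((10.4-f[2])/20000,-.0002,.0001)
    if np.linalg.norm(f)>14: break
np.save("z.npy",z);np.save("phi.npy",phi)
m=vision.camera_model("wrist");im=vision.capture("wrist")
save(sys.argv[2],cv2.resize(im[40:260,200:470],None,fx=2.5,fy=2.5,interpolation=cv2.INTER_CUBIC))
pickle.dump(m,open(sys.argv[2]+".pkl","wb"))
E
python3 rub.py 16 rub3
```

```text
-37.0 0.06706 [-3.1  -3.49  8.37] 18.07
-33.0 0.06696 [-3.83 -3.63  8.68] 18.53
-29.0 0.06688 [-3.07 -3.39  9.36] 19.0
-25.0 0.06683 [-2.43 -3.74  9.51] 19.47
```

View pics/rub3.png

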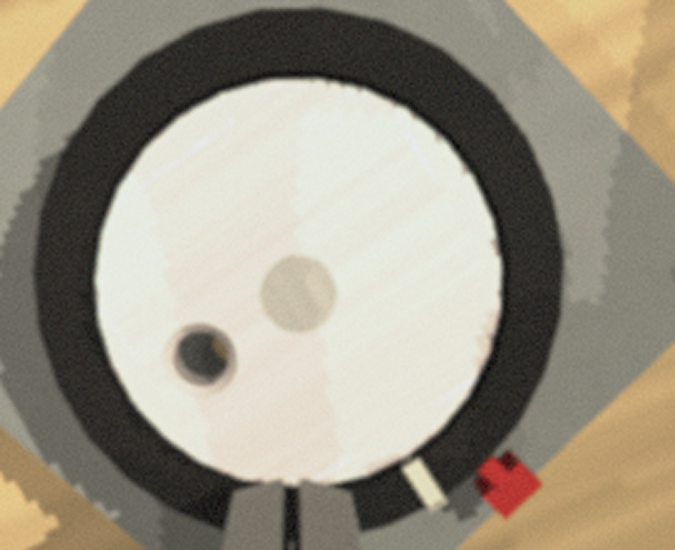

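```bash
cat > meas.py <<'E'
from h import *
import pickle,sys
m=pickle.load(open(sys.argv[1]+".pkl","rb"))
c=lambda x,y:((x+.5)/2.5-.5+200,(y+.5)/2.5-.5+40)
v=list(map(float,sys.argv[2:]))
for i,z in zip(range(0,len(v),2),(.0548,.0545,.055,.042)): print(markang(m,c(v[i],v[i+1]),z))
E
python3 meas.py rub3 425 485 203 355 298 294 509 485
```

```text
(array([ 0.6368, -0.0147,  0.0548]), np.float64(0.0505), np.float64(8.6))
(array([ 0.5902, -0.0462,  0.0545]), np.float64(0.0242), np.float64(-82.2))
(array([ 0.5869, -0.0224,  0.055 ]), np.float64(0.0001), np.float64(-84.6))
(array([0.6499, 0.0033, 0.042 ]), np.float64(0.068), np.float64(22.1))
```

```bash
python3 - <<'E'
from h import *
f0=np.load("f0.npy");z=float(np.load("z.npy"));phi=float(np.load("phi.npy"))
for i in range(6):
    f=F(4)-f0;print(round(z,5),f.round(2),r.get_state()["t"])
    if f[2]>11.3: break
    z-=np.clip((11.7-f[2])/5000,.00005,.0004)
    r.move_linear(rim(phi,z),velocity=.008)
np.save("z.npy",z)
E
sed -i 's/(10.4-f\[2\])\/20000,-.0002,.0001/(11.6-f[2])\/6000,-.0003,.0003/' rub.py
python3 rub.py 8 rub4
```

```text
0.06678 [-2.36 -3.62  8.83] 19.5833
0.06638 [-3.   -3.48 10.05] 19.9
0.06605 [-3.07 -3.84 10.43] 20.2167
0.0658 [-3.28 -3.39 11.63] 20.5333
-21.0 0.0658 [-2.68 -4.13 11.29] 21.0
-17.0 0.06575 [-2.04 -4.27 11.79] 21.47
```

View pics/rub4.png

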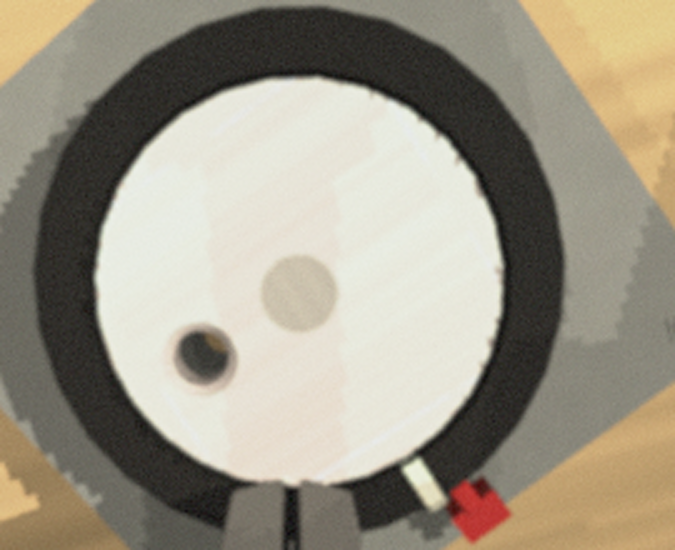

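```bash
python3 meas.py rub4 426 485 204 355 299 293 480 509; python3 rub.py 5.2 rub5
```

```text
(array([ 0.6352, -0.0078,  0.0548]), np.float64(0.0505), np.float64(16.7))
(array([ 0.5936, -0.0454,  0.0545]), np.float64(0.0241), np.float64(-73.9))
(array([ 0.5868, -0.0223,  0.055 ]), np.float64(0.0001), np.float64(-170.1))
(array([0.6495, 0.0036, 0.042 ]), np.float64(0.0677), np.float64(22.5))
-13.0 0.06578 [-2.33 -4.7  11.06] 21.98
-11.8 0.06569 [-2.71 -4.15 10.15] 22.27
```

View pics/rub5.png

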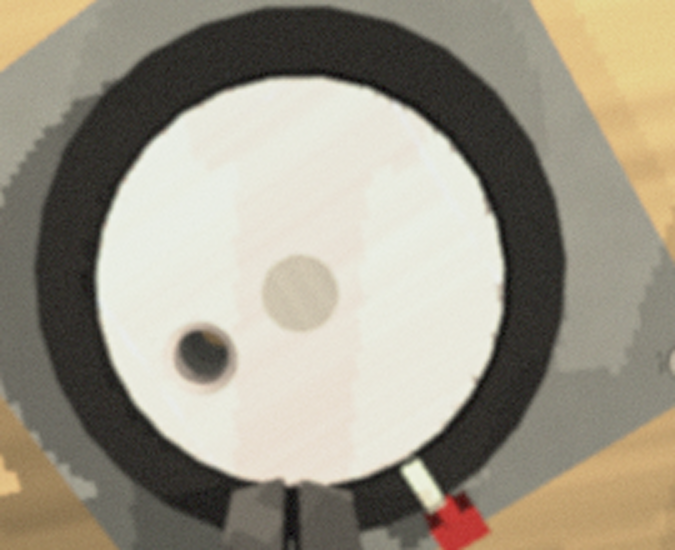

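```bash
python3 meas.py rub5 425 485 204 354 300 292 459 523; python3 - <<'E'
from h import *
import pickle
r.move_linear(rim(-11.8,.075),velocity=.03)
r.move_linear(rim(-11.8,.125,.06),velocity=.15);r.pause(.15)
m=vision.camera_model("wrist");im=vision.capture("wrist")
save("rub6",cv2.resize(im[40:260,200:470],None,fx=2.5,fy=2.5,interpolation=cv2.INTER_CUBIC));pickle.dump(m,open("rub6.pkl","wb"))
s=r.get_state();print(s["t"],s["ee_pos"],s["force"])
E
```

```text
(array([ 0.6337, -0.0039,  0.0548]), np.float64(0.0503), np.float64(21.5))
(array([ 0.5954, -0.0449,  0.0545]), np.float64(0.0241), np.float64(-69.4))
(array([ 0.5867, -0.0223,  0.055 ]), np.float64(0.0002), np.float64(171.3))
(array([0.6493, 0.0035, 0.042 ]), np.float64(0.0676), np.float64(22.5))
23.4667 [ 0.64451934 -0.03429616  0.123326  ] [-0.92018982 -0.41638554 -0.10165309]
```

View pics/rub6.png

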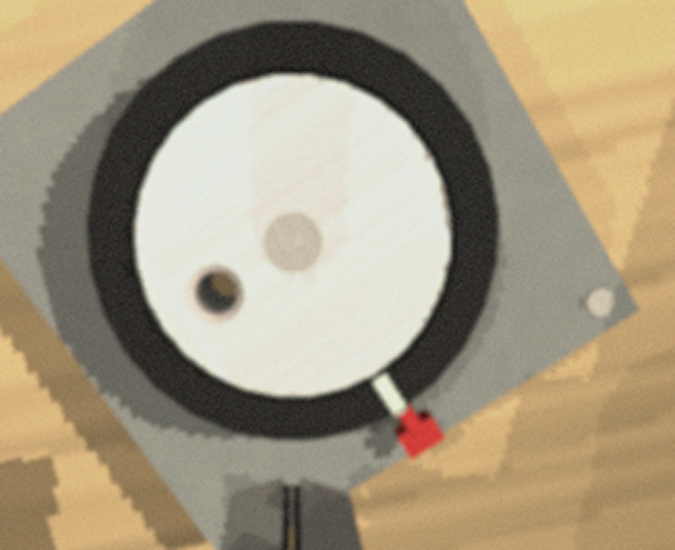

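```bash
python3 meas.py rub6 389 394 218 291 293 241 420 433; grep -n z meas.py | head -3
```

```text
(array([ 0.6332, -0.0045,  0.0548]), np.float64(0.0496), np.float64(21.1))
(array([ 0.5955, -0.045 ,  0.0545]), np.float64(0.0242), np.float64(-69.3))
(array([ 0.5865, -0.0222,  0.055 ]), np.float64(0.0004), np.float64(166.2))
(array([0.6498, 0.0033, 0.042 ]), np.float64(0.068), np.float64(22.2))
6:for i,z in zip(range(0,len(v),2),(.0548,.0545,.055,.042)): print(markang(m,c(v[i],v[i+1]),z))
```

```bash
python3 - <<'E'
from h import *
p=np.array([.5341,.2763]);o=ori(135)
r.goto([*p,.14],o)
r.move_gripper(.5,20)
r.move_linear([*p,.073],velocity=.12,threshold=8)
r.pause(.1);s=r.get_state();print(s["t"],s["ee_pos"],s["force"])
save("gr1",vision.capture("wrist"))
E
```

```text
26.3833 [0.53498571 0.27659247 0.07421376] [ 0.38538595 -0.57126331  1.59216804]
```

View pics/gr1.png

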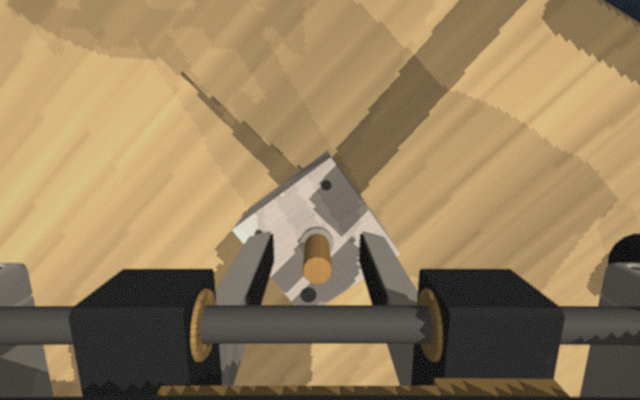

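```bash
python3 - <<'E'
from h import *
m=vision.camera_model("wrist");print(back(m,(318,268),.09))
r.move_gripper(0,25);r.pause(.1)
s=r.get_state();print(s["opening"],s["ee_pos"],s["force"])
o=ori(135);p=s["ee_pos"]
r.move_linear([p[0],p[1],.16],velocity=.12)
r.goto([.5962,-.0455,.15],o); r.pause(.2)
s=r.get_state();print(s["t"],s["opening"],s["ee_pos"],s["force"],s["joint_pos"].round(2))
save("ins1",vision.capture("wrist"));m=vision.camera_model("wrist")
print(proj(m,[.5962,-.0455,.055]),proj(m,s["ee_pos"]-[0,0,.067]))
E
```

```text
[[0.53439862 0.27698767 0.09      ]]
0.1455115932827449 [0.53416451 0.27634183 0.07303408] [-0.34098447 -0.48768139 -0.03844357]
29.4667 0.14135529651438003 [ 0.59625434 -0.04432699  0.1500047 ] [ 0.54728097  0.47993869 -0.40320044] [-0.26  0.2   1.75  0.    1.2  -1.05]
[[316.49874594 211.13014964]] [[317.74200262 220.1256964 ]]
```

View pics/ins1.png

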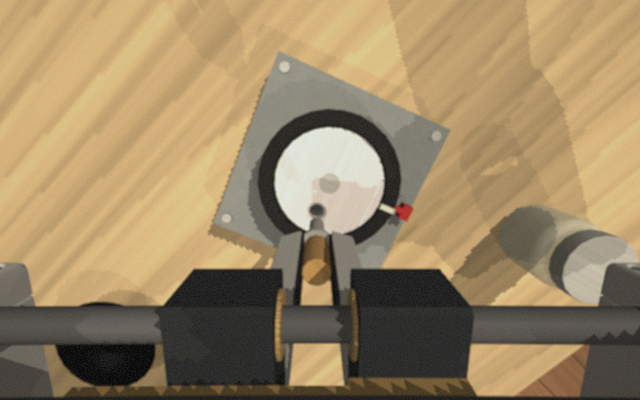

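```bash
python3 - <<'E'
from h import *
b=[.5962,-.0455]
r.move_linear([*b,.128],velocity=.06);r.pause(.3)
f0=F();np.save("f1.npy",f0);s=r.get_state();print(s["ee_pos"],f0,s["t"])
hit=r.move_linear([*b,.108],velocity=.02,threshold=4)
s=r.get_state();print(hit,s["ee_pos"],s["force"]-f0,s["t"])
if hit: 
    r.pause(.05);print(F()-f0)
save("ins2",vision.capture("wrist"))
E
```

```text
[ 0.59638216 -0.04556207  0.12832166] [-0.4112573  -0.17176371 -1.04111819] 30.3833
False [ 0.5963284  -0.04552623  0.10819355] [-0.02060826 -0.13179617  0.77289296] 31.5333
```

View pics/ins2.png

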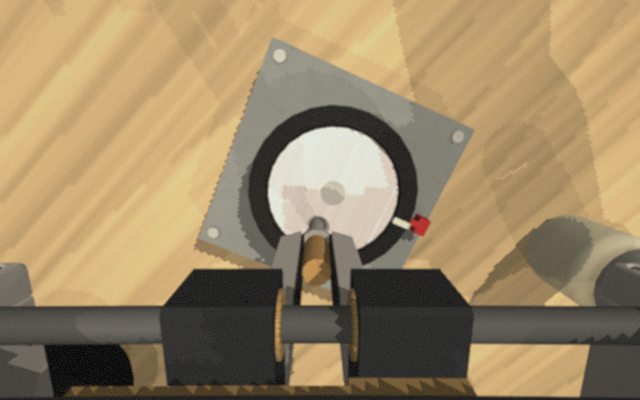

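```bash
python3 - <<'E'
from h import *
f0=np.load("f1.npy");b=[.5962,-.0455]
hit=r.move_linear([*b,.088],velocity=.02,threshold=4)
s=r.get_state();print(hit,s["ee_pos"],s["force"]-f0,s["t"])
if not hit:
    hit=r.move_linear([*b,.0745],velocity=.012,threshold=4)
    s=r.get_state();print(hit,s["ee_pos"],s["force"]-f0,s["t"])
r.pause(.1);print(F()-f0,r.get_state()["ee_pos"])
save("ins3",vision.capture("wrist"))
E
```

```text
False [ 0.59631631 -0.04552105  0.08816097] [ 0.84607465 -0.48316992  0.59495823] 32.7333
True [ 0.59624441 -0.04561493  0.07777318] [-0.99069356 -0.07552431  6.31856793] 33.5667
[-0.54592289  0.22265347  6.41614239] [ 0.59624658 -0.04561323  0.07769393]
```

View pics/ins3.png

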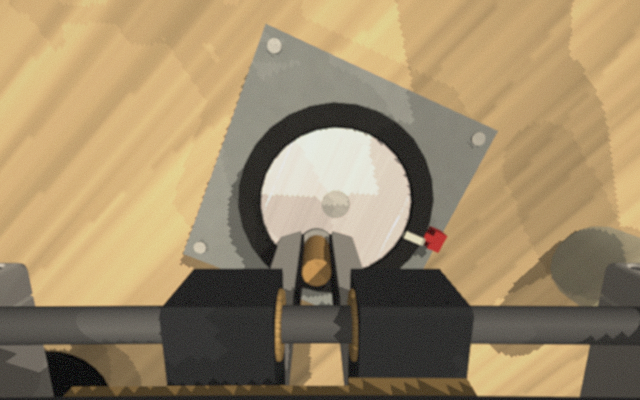

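```bash
python3 - <<'E'
from h import *
import pickle
r.move_gripper(.4);r.pause(.2)
s=r.get_state();print(s["opening"],s["force"],s["t"])
p=s["ee_pos"]
r.move_linear([p[0],p[1],.16],velocity=.1)
a=np.radians(135)
r.move_linear([p[0]-.03*np.cos(a),p[1]-.03*np.sin(a),.17],velocity=.15);r.pause(.3)
m=vision.camera_model("wrist");im=vision.capture("wrist")
save("end1",cv2.resize(im[40:260,200:470],None,fx=2.5,fy=2.5,interpolation=cv2.INTER_CUBIC));pickle.dump(m,open("end1.pkl","wb"))
save("end2",vision.capture("scene"))
print(r.get_state()["t"])
c=lambda q:((q-[200,40]+.5)*2.5-.5).round(0)
print("expect pin top",c(proj(m,[.5962,-.0455,.095])),"collar",c(proj(m,[.5962,-.0455,.059])))
E
```

```text
0.3987991314816054 [-0.23890261  0.96343471 -0.58174388] 34.55
36.2917
expect pin top [[297. 347.]] collar [[296. 329.]]
```

View pics/end1.png

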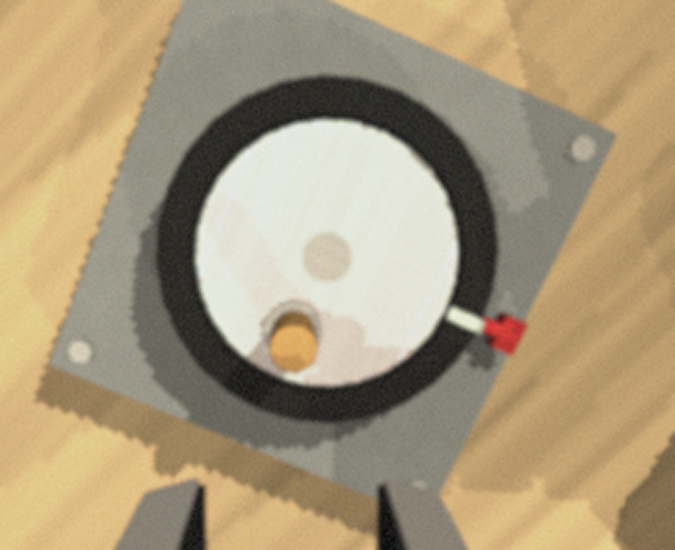

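View pics/end2.png

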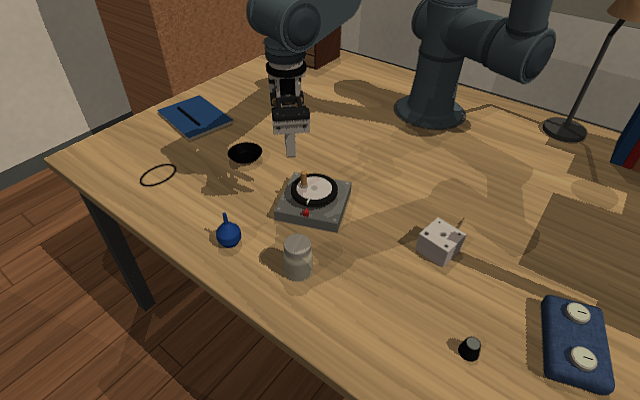

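```bash
python3 meas.py end1 466 319 0 0 327 257 506 333; python3 -c "
from h import *
job.finish_job();print(r.get_state()['t'])"
```

```text
(array([ 0.6335, -0.0041,  0.0548]), np.float64(0.0501), np.float64(21.4))
(array([ 0.4629, -0.0388,  0.0545]), np.float64(0.1251), np.float64(-172.4))
(array([ 0.587 , -0.0223,  0.055 ]), np.float64(0.0001), np.float64(7.7))
(array([0.6498, 0.0031, 0.042 ]), np.float64(0.0678), np.float64(21.9))
the job is handed in; nothing more can be done
the job is handed in; nothing more can be done
```

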